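# Index the autosampler carousel and press it home

## Task

The vial carousel lies loose in the autosampler's well, riding up on its drive keys and turned away from the orange mark. Without lifting it out, push it round slowly by the tabs on its rim until it drops onto the keys (the drive has stopped, unseen, somewhere a little past the mark, short of its end stop), bring its white-edged notch back to face the orange mark, and press the hub down until the carousel is fully home. Be gentle: never put more than 30 N on the carousel, and leave everything else where it stands.

Things in the scene. Friction and masses are not known exactly. Their poses are not given: they have to be found in the camera images.
- sampler: Beige rotary autosampler fixed on the bench, deck 300 (x) x 310 (y) mm, 48 mm high, with a round well 214 mm wide. Origin: on the bench, on the well's vertical axis; x points from the axis to the orange mark, z up.
- tower (a point): Top centre of the sampling tower, 163 mm above the bench: local x 15 to 105, y 168 to 228 mm, on a foot 48 mm high (local y 155 to 230). Its parked needle arm reaches in to local y 125 mm (x 45 to 75 mm), 139 to 161 mm high, with a needle down to 94 mm. Keep the gripper off this +y side.
- mark (a point): The orange index mark on the deck at the well's rim: tip 104 mm from the axis on the sampler's +x axis, 49 mm above the bench.
- drive (a point): Middle of the drive plate's top face, on the well's axis, 38 mm above the bench, hidden under the carousel. Three keys on it (8 mm wide, 11 mm high, radius 75 to 89 mm) stand anywhere from 0.06 to 0.34 rad clockwise of the mark. The plate turns only through the engaged carousel, from a hard end stop 0.35 rad clockwise of the mark to 0.30 rad anticlockwise, and stays where left: its geared motor resists with 9 N at the tabs plus 4 N for every 10 mm/s.
- carousel: Blue-grey round vial carousel, 182 mm wide, 0.44 to 0.66 kg, loose on a spindle in the well. Origin: underside centre, on its axis; x points to its notch, z up. Rim flange (radius 62 to 91 mm) 14 mm high; inside it a drum 27 mm high with a ring of vials (radius 42 to 54 mm) that reach 45 mm. It starts riding level, with the notch 0.5 to 1.4 rad anticlockwise (from above) of the mark.
- seat (a point): The carousel's origin again: its height over the bench tells its state: 49 mm riding on the keys; 43 to 44 mm dropped onto them (then resting on a stiff collar); 38 mm home. Underneath are slots 13 mm wide for the keys. Turned at 15 mm/s or less at the rim it drops when within about 1.5 degrees of the keys; faster it can skip over them. Riding, it turns with 5 N or less at the tabs.
- tab (a point): Top of one of six upright radial tabs on the rim to push against: radius 71 to 95 mm, 8 mm thick, 14 to 34 mm above the carousel's origin, at 30, 90, 150, 210, 270 and 330 degrees from the notch (this one at 30, anticlockwise). About 80 mm free between tabs.
- notch (a point): Outer end of the carousel's notch, the 13 mm wide gap in the rim with white edges: 90 mm from the axis along the carousel's x, on the flange top, 14 mm above its origin.
- hub_top (a point): Middle of the flat grey hub disc (80 mm wide) on the carousel's axis, 31 mm above its origin: the place to press. Once dropped onto the keys it sinks 6 mm stiffly (7.5 to 10 N, plus 3.5 N for every 10 mm/s) to a rubber-cushioned stop, home, that gives 7 N more per mm for 3 mm and is hard after that. It stays down.
- wash_near: small clear rinse vial with a blue cap, 27 mm wide, 44 mm tall, standing loose on the sampler's deck near the corner local (-122, -127) mm; origin under its foot. Leave it alone.
- wash_far: small clear rinse vial with a white cap, 27 mm wide, 44 mm tall, standing loose on the sampler's deck near the corner local (122, -127) mm; origin under its foot. Leave it alone.
- amber_bottle: amber solvent bottle, 86 mm wide, 170 mm tall; origin under its foot. Leave it alone.
- clear_bottle: clear bottle, 72 mm wide, 140 mm tall; origin under its foot. Leave it alone.
- vial_rack: white vial rack, 75 x 150 x 28 mm, vials standing to 46 mm; origin under its centre. Leave it alone.
- wrench: steel wrench lying flat, 130 mm long; origin at its middle. Leave it alone.
- column: steel chromatography column lying flat, 162 mm long, 16 mm thick; origin at its middle, underneath. Leave it alone.
- cap_jar: clear jar of caps, 64 mm wide, 65 mm tall; origin under its foot. Leave it alone.

How it is judged:
By the outcome, as a careful person would: the job done as asked, in the order asked, and still so for the second after the job is handed in, with the robot touching nothing.
It also fails if it takes over 72 s, if anything falls off the work surface, if the arm or the gripper's body presses on something with over 40 N, if the wrist force passes 120 N, or if a joint passes its speed limit or range.

## Robot

A 6-joint arm with a two-finger parallel gripper is mounted at the origin on the work surface. World frame = base frame: x ahead of the robot, y to its left, z up, the work surface at z = 0. Lengths are in m, angles in rad, forces in N, time in s.
With the tool pointing down it reaches from about 0.35 to 0.975 m from the base axis. Payload 4.9 kg.
Tool frame: the origin (TCP) lies between the finger pads; the fingertips stand 22 mm ahead of it and the grasp point (between the pads) lies 3 mm ahead of it; z points along the fingers, y is the line along which they close (so a half turn about z gives the same grasp; the last joint's range is limited). The gripper opens to 85 mm and grips with 20 to 120 N. Pads are 22 mm wide; open, the fingers measure 114 mm over their backs; the gripper's body (76 mm by 85 mm) begins 54 mm behind the grasp point. The pads swing forward as they close: fully open they stand 13 mm farther back than shut.
Start: joints at [-1.419, 0.053, 1.613, -0, 1.476, -0.119], TCP at [0.167, -0.602, 0.253] pointing down, gripper open.
Joint ranges: [-3.01, 3.01], [-1.01, 2.22], [0.06, 2.58], [-1.02, 4.17], [0.09, 2.62], [-3.14, 3.14]. Speed limits (rad/s): [2.57, 2.57, 3.14, 3.14, 3.14, 3.14].

## Interface

Orientations are given as a unit quaternion [w, x, y, z].
In Python, from plant import state, grab_frame, get_calibration, job_done, recognise, regions_of gives the robot as it stands.
- The arm moves only by the tool apply_moves, never from a script. Its argument "targets" is a list of rows, each an object with "translation": the shift along the tool's x, y, z normalised to -1 to 1, where 1 is 100 mm, a list of three; "twist": the turn about the tool's z normalised to -1 to 1, where 1 is 0.1 rad; "hand": the opening, from 0 (shut) to 1 (fully open). A call has 1 to 8 rows; each row shifts and turns the commanded pose from where the row before left it, along the tool's axes as they then stand; what a row does not reach is not made up. A row lasts 1/10 s, in which the tool goes at most 50 mm and 8.59 degrees, less where a joint would pass 70% of its speed; a pose out of reach is approached as far as the arm can. A call with a number of a shift or a turn outside -1 to 1 is refused whole. A call with a gripper value outside its range is refused whole. The fingers move at their own pace and stop on an object; the grip force is fixed at half the most. Time passes only in rows, so rows that do not move let the fingers close. It gives the time, the measured TCP pose, the force, the opening and the grip force at its end, in the units of the state.
- state(): the state, without advancing time (a new reading comes with each control period).
- grab_frame(name): name is "scene" or "side" or "wrist"; returns the picture (384x512x3 uint8, red, green, blue); there is no depth.
- get_calibration(name): a dict with "camera_matrix" (3x3 intrinsics, pixels), "pose" (4x4, takes a point from camera to world coordinates). Camera axes: x right, y up, looking along -z (the intrinsics and any distortion apply to the point x, -y, -z); pixel columns grow to the right and rows downward; lengths in m; the calibration is good to about 2 mm. The wrist camera is an equidistant fisheye: a pixel r from the principal point sees the ray r / f radians off the axis. A picture is of the moment at which its call begins: read the wrist's pose just before it. get_calibration takes no time and is no camera call; for the wrist camera it gives the pose at the moment of the call.
- job_done(): hands the job in; it is judged then, once.
Trained networks look in the newest picture that a camera, given by its name, has taken for a name from the list of things; names that differ only in an ending like _2 or _b are one class to them, and where a whole thing is asked for, a point or a joint stands for the part that bears it (a point fixed in the world has none). Each returns a list of dicts, best first, with "score" (0 to 1); they miss things now and then, are a little off and sometimes report something else, mostly with a low value. They report only what shows in the picture. A call takes as long as a camera call.
- recognise(camera, query): "point" ([x, y, z] in m, in world coordinates, good to about 4 mm: the middle of the surface that is visible of it).
- regions_of(camera, query): "pixels" (384x512 bool, what is visible of it).
The state is a dict: "time": time; "joint_pos": joint angles; "joint_vel": joint speeds; "joint_efforts": joint torques, N m; "tool_pos": TCP position; "tool_rot": TCP orientation; "contact_force": force on the tool from outside, world axes, zero at the start; "ft_torque": the same for the moment, N m; "gripper_width": opening from 0.0 (shut) to 1.0 (fully open); "grasp_force": force on a finger pad.
Only numpy, scipy, OpenCV 4.12 (cv2) and the standard library are available. Lean on these libraries where they do the work, as an engineer would, in place of code of your own. Each camera call takes 0.05 s, during which the arm holds its last target. There are 200 camera calls.

## Working session

There is one attempt and no reset: what is moved stays moved. The work goes in short steps, Python scripts to look and compute and a tool call to move; the robot and the scene stay as the last step left them, time stands still between calls to the robot, and variables do not carry over. Pictures are saved under pics/ and viewed, at most 10 in all, crops included, and the job is handed in when it is done.

Besides the shell and the picture viewer there is one more tool, called as name(argument=value, ...) on one line, values as JSON. apply_moves: Moves the arm, as the interface text tells. Its arguments: {"type":"object","properties":{"targets":{"type":"array"}},"required":["targets"]}

```bash
ls; mkdir -p pics
cat > h.py <<'E'
import numpy as np, cv2
from plant import *
def save(cam,name):
    im=grab_frame(cam); cv2.imwrite(f'pics/{name}.png',im[:,:,::-1]); return im
def proj(cam,P):
    c=get_calibration(cam);K=np.array(c['camera_matrix']);T=np.linalg.inv(np.array(c['pose']))
    p=T[:3,:3]@np.array(P)+T[:3,3];p=np.array([p[0],-p[1],-p[2]])
    q=K@p;return q[:2]/q[2]
def ray(cam,uv):
    c=get_calibration(cam);K=np.array(c['camera_matrix']);T=np.array(c['pose'])
    d=np.linalg.inv(K)@np.array([uv[0],uv[1],1.]);d=np.array([d[0],-d[1],-d[2]])
    return T[:3,3],T[:3,:3]@d
def atz(cam,uv,z):
    o,d=ray(cam,uv);return o+d*(z-o[2])/d[2]
E
python3 - <<'E'
from h import *
a=save('scene','s0');b=save('side','d0')
cv2.imwrite('pics/both.png',cv2.resize(np.hstack([a,b])[:,:,::-1],(800,300)))
for cam in('scene','side'):
  for q in('sampler','tower','mark','carousel','seat','tab','notch','hub_top','wash_near','wash_far','amber_bottle','clear_bottle'):
    r=recognise(cam,q);print(cam,q,[(np.round(x['point'],3).tolist(),round(x['score'],2)) for x in r[:6]])
print(state())
for c in('scene','side'):print(np.round(get_calibration(c)['pose'],3).tolist())
E
```

```text
pics
scene sampler []
scene tower [([0.589, 0.07, 0.044], 0.96)]
scene mark [([0.593, 0.067, 0.044], 0.57)]
scene carousel [([0.561, -0.019, 0.076], 0.9)]
scene seat []
scene tab [([0.563, -0.02, 0.074], 0.78)]
scene notch [([0.566, -0.022, 0.076], 0.92)]
scene hub_top [([0.562, -0.018, 0.078], 0.83)]
scene wash_near []
scene wash_far []
scene amber_bottle [([0.532, 0.54, 0.109], 0.96)]
scene clear_bottle [([0.407, 0.501, 0.094], 0.93)]
side sampler [([0.53, -0.01, 0.045], 0.72)]
side tower [([0.532, -0.01, 0.048], 0.83), ([0.388, 0.462, 0.078], 0.28)]
side mark [([0.53, -0.01, 0.047], 0.58), ([0.693, -0.124, 0.085], 0.41)]
side carousel [([0.548, -0.05, 0.077], 0.82)]
side seat [([0.546, -0.052, 0.078], 0.87), ([0.635, 0.447, 0.006], 0.19)]
side tab [([0.546, -0.05, 0.075], 0.88), ([0.499, 0.496, 0.092], 0.31)]
side notch [([0.547, -0.049, 0.073], 0.59), ([0.528, -0.006, 0.048], 0.17)]
side hub_top [([0.544, -0.051, 0.076], 0.6)]
side wash_near [([0.322, 0.333, 0.008], 0.74), ([0.46, -0.194, 0.086], 0.39)]
side wash_far [([0.527, -0.011, 0.047], 0.58)]
side amber_bottle [([0.499, 0.
[... 317 characters left out ...]
1]), 'joint_efforts': array([-1.17853891e-03, -3.93679798e+01, -3.70458627e+01, -2.11135284e-04,
        4.92828622e-04, -3.31402234e-06]), 'tool_pos': array([ 0.16720301, -0.60219008,  0.25331671]), 'tool_rot': array([-1.24183684e-05,  9.90847584e-01,  1.34985425e-01,  1.18232715e-05]), 'contact_force': array([ 0.27535904,  0.95538541, -0.3011638 ]), 'ft_torque': array([-0.01267205, -0.0550608 , -0.03284193]), 'grasp_force': 0.0, 'gripper_width': 1.002556435473139}
[[-0.81, -0.465, 0.357, 1.095], [0.586, -0.659, 0.472, 0.789], [0.016, 0.591, 0.806, 1.439], [0.0, 0.0, 0.0, 1.0]]
[[0.93, 0.277, -0.24, 0.201], [-0.366, 0.665, -0.651, -0.849], [-0.021, 0.693, 0.72, 1.072], [0.0, 0.0, 0.0, 1.0]]
```

View pics/s0.png

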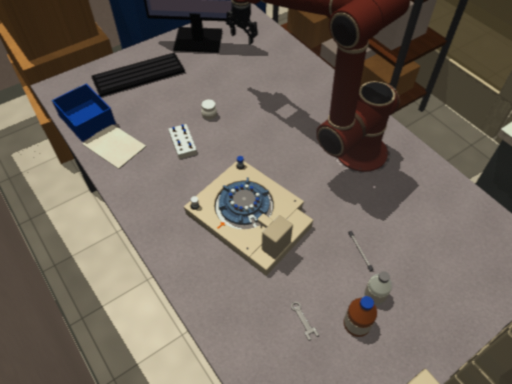

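View pics/d0.png

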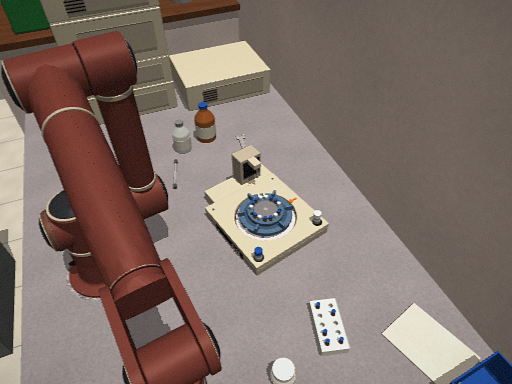

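The scene view shows the sampler around pixel (250,212), the orange mark at (222,225) and the tower at (278,235). In the side view the sampler is around (266,215) and the mark at (292,201). I'll enlarge both.

Run:
```python
from h import *
a=cv2.imread('pics/s0.png')[155:275,175:325];b=cv2.imread('pics/d0.png')[135:285,190:340]
a=cv2.resize(a,(750,600),interpolation=cv2.INTER_CUBIC);b=cv2.resize(b,(600,600),interpolation=cv2.INTER_CUBIC)
cv2.imwrite('pics/ca.png',a);cv2.imwrite('pics/cb.png',b)
print(atz('scene',(244,204),.08),atz('side',(265.5,213),.08),atz('scene',(222,225),.049),atz('side',(292,201),.049))
```

```text
[ 0.56887073 -0.00964425  0.08      ] [ 0.54741263 -0.04801494  0.08      ] [0.66980645 0.00146301 0.049     ] [ 0.66705096 -0.00683119  0.049     ]
```

View pics/ca.png

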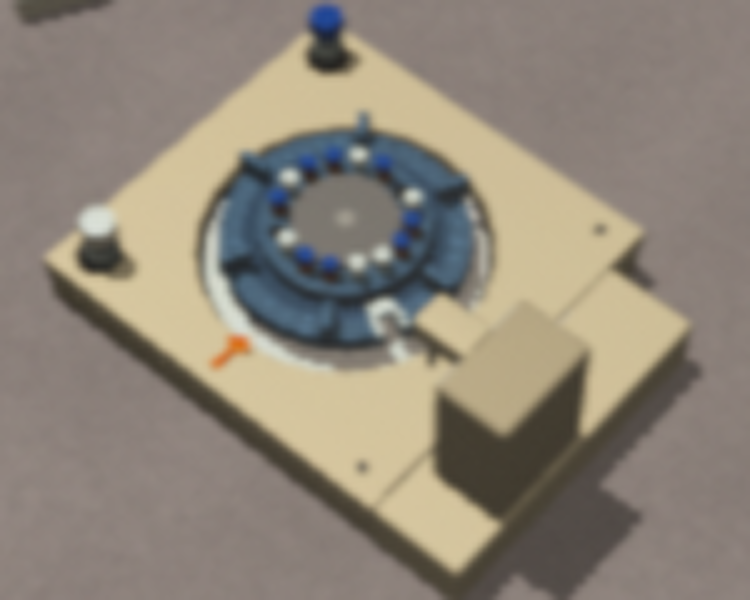

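View pics/cb.png

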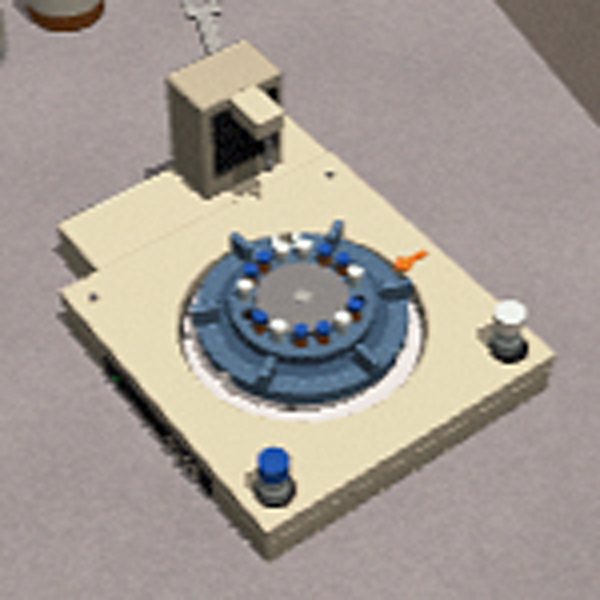

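The crops show the hub centre at scene (244,198.4) and side (265.5,208.7), and the mark tip at (224.6,223) and (289.3,202). The white notch is at scene (252,217.5) and side (262.5,195). There is a tab on each side of it, and the tower is on the far +y side.

Run:
```python
from h import *
h=[atz('scene',(244,198.4),.08),atz('side',(265.5,208.7),.08)]
m=[atz('scene',(224.6,223),.049),atz('side',(289.3,202),.049)]
n=[atz('scene',(252,218),.063),atz('side',(262.5,194.5),.063)]
for v in h,m,n:print(np.round(v,4).tolist())
H=np.mean(h,0);M=np.mean(m,0);N=np.mean(n,0)
print('R mark',np.linalg.norm((M-H)[:2]),'yaw',np.arctan2(*(M-H)[1::-1]),'notch r',np.linalg.norm((N-H)[:2]),'ang',np.arctan2(*(N-H)[1::-1]))
for cam in('scene','side'):
  for q in('sampler','mark','wash_far','wash_near','hub_top'):
    for r in regions_of(cam,q)[:2]:
      ys,xs=np.nonzero(r['pixels']);print(cam,q,round(r['score'],2),len(xs),xs.mean().round(1),ys.mean().round(1),xs.min(),xs.max(),ys.min(),ys.max())
```

```text
[[0.5551, -0.0296, 0.08], [0.555, -0.0302, 0.08]]
[[0.6579, -0.0002, 0.049], [0.6562, -0.0075, 0.049]]
[[0.5734, 0.0454, 0.063], [0.5777, 0.0505, 0.063]]
R mark 0.10525711474457207 yaw 0.24955556282849659 notch r 0.08047435792892838 ang 1.3135260537947542
scene sampler 0.78 6095 253.5 219.6 184 312 164 274
scene mark 0.86 6493 252.8 219.4 183 312 163 275
scene mark 0.69 1741 242.8 202.1 218 268 178 224
scene wash_far 0.59 78 194.3 202.6 191 198 197 208
scene hub_top 0.83 1789 243.0 202.2 218 268 178 225
scene hub_top 0.57 1065 359.3 315.9 343 376 296 336
side sampler 0.82 6357 258.3 212.4 205 327 146 274
side sampler 0.37 1524 328.1 326.8 309 348 298 354
side mark 0.81 6795 258.3 212.1 204 328 144 275
side mark 0.15 92 316.0 216.4 312 320 210 223
side wash_far 0.46 102 316.2 216.4 312 320 210 223
side wash_near 0.61 111 257.8 253.7 254 262 247 260
side wash_near 0.6 6409 258.4 212.0 204 327 145 274
side hub_top 0.69 1771 265.1 214.0 238 291 192 235
side hub_top 0.46 634 204.5 124.1 195 215 103 142
```

```bash
cat >> h.py <<'E'
def psi():
    w,x,y,z=state()['tool_rot'];return np.arctan2(2*(x*y+w*z),1-2*(y*y+z*z))
def go(P,ps,n):
    "straight line in n rows, twisting evenly; prints rows"
    s=state();p=s['tool_pos'];a=psi();d=(ps-a+np.pi)%(2*np.pi)-np.pi
    D=(np.array(P)-p)/n;out=[]
    for i in range(n):
        b=a+d*i/n;out.append([round(float(v)*10,4) for v in(D@[np.cos(b),np.sin(b),0],D@[np.sin(b),-np.cos(b),0],-D[2])]+[round(-d/n*10,3)])
    print('psi',a,'dpsi',d);[print(o) for o in out]
def C(): return np.array([.555,-.030])
def ring(th,r=.083,z=.2): c=C();return [c[0]+r*np.cos(th),c[1]+r*np.sin(th),z]
E
python3 -c "
from h import *
go(ring(-.26,z=.2),-.26,16)"
```

```text
psi 0.2707589571984631 dpsi -0.5307589571984632
[0.374, -0.2535, 0.0333, np.float64(0.332)]
[0.3653, -0.2658, 0.0333, np.float64(0.332)]
[0.3563, -0.2777, 0.0333, np.float64(0.332)]
[0.3469, -0.2894, 0.0333, np.float64(0.332)]
[0.3371, -0.3008, 0.0333, np.float64(0.332)]
[0.327, -0.3118, 0.0333, np.float64(0.332)]
[0.3164, -0.3224, 0.0333, np.float64(0.332)]
[0.3056, -0.3328, 0.0333, np.float64(0.332)]
[0.2944, -0.3427, 0.0333, np.float64(0.332)]
[0.2828, -0.3523, 0.0333, np.float64(0.332)]
[0.271, -0.3615, 0.0333, np.float64(0.332)]
[0.2589, -0.3703, 0.0333, np.float64(0.332)]
[0.2464, -0.3786, 0.0333, np.float64(0.332)]
[0.2337, -0.3866, 0.0333, np.float64(0.332)]
[0.2208, -0.3942, 0.0333, np.float64(0.332)]
[0.2076, -0.4013, 0.0333, np.float64(0.332)]
```

apply_moves(targets=[{"translation": [0.374,-0.254,0.033],"twist": 0.33,"hand": 0.35},{"translation": [0.365,-0.266,0.033],"twist": 0.33,"hand": 0.35},{"translation": [0.356,-0.278,0.033],"twist": 0.33,"hand": 0.35},{"translation": [0.347,-0.289,0.033],"twist": 0.33,"hand": 0.35},{"translation": [0.337,-0.301,0.033],"twist": 0.33,"hand": 0.35},{"translation": [0.327,-0.312,0.033],"twist": 0.33,"hand": 0.35},{"translation": [0.316,-0.322,0.033],"twist": 0.33,"hand": 0.35},{"translation": [0.306,-0.333,0.033],"twist": 0.33,"hand": 0.35}])

```text
time: 2.6
tool_pos: [0.4019, -0.3251, 0.2271]
tool_rot: [0.0, 1.0, 0.003, 0.0]
contact_force: [0.3, -0.6, -0.3]
gripper_width: 0.352
grasp_force: 0.0
```

apply_moves(targets=[{"translation": [0.294,-0.343,0.033],"twist": 0.33,"hand": 0.35},{"translation": [0.283,-0.352,0.033],"twist": 0.33,"hand": 0.35},{"translation": [0.271,-0.362,0.033],"twist": 0.33,"hand": 0.35},{"translation": [0.259,-0.37,0.033],"twist": 0.33,"hand": 0.35},{"translation": [0.246,-0.379,0.033],"twist": 0.33,"hand": 0.35},{"translation": [0.234,-0.387,0.033],"twist": 0.33,"hand": 0.35},{"translation": [0.221,-0.394,0.033],"twist": 0.33,"hand": 0.35},{"translation": [0.208,-0.401,0.033],"twist": 0.33,"hand": 0.35}])

```text
time: 3.4
tool_pos: [0.6355, -0.0489, 0.2005]
tool_rot: [0.0, 0.992, -0.129, 0.0]
contact_force: [0.8, -0.8, 0.5]
gripper_width: 0.351
grasp_force: 0.0
```

Run:
```python
from h import *
s=state();print(s['tool_pos'],psi(),s['joint_pos'],s['gripper_width'],s['contact_force'])
c=get_calibration('wrist');print(np.round(c['pose'],4).tolist(),c['camera_matrix'])
save('wrist','w0')
```

```text
[ 0.63551834 -0.04891721  0.2005221 ] -0.25827648985217316 [-1.93437867e-01  1.17718271e-01  1.63322031e+00 -1.45161581e-04
  1.39024435e+00  1.63566101e+00] 0.3507231065892422 [ 0.83781292 -0.84726266  0.48418795]
[[-0.2537, 0.9331, 0.2549, 0.6991], [-0.9673, -0.2451, -0.0657, -0.0655], [0.0012, -0.2632, 0.9647, 0.3219], [0.0, 0.0, 0.0, 1.0]] [[297.31863964   0.         258.74097006]
 [  0.         297.31863964 199.78523977]
 [  0.           0.           1.        ]]
```

View pics/w0.png

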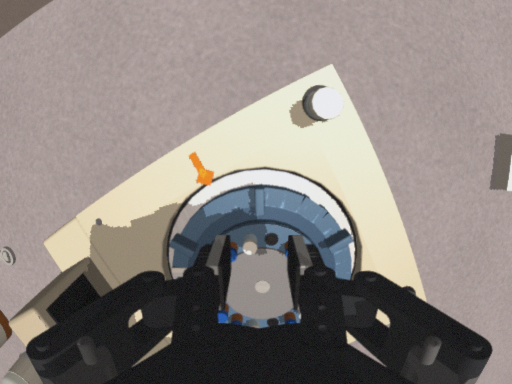

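The wrist view shows the mark tip at (209,184), the hub centre at (262,287), and the chosen tab running from about (259,184) to (260,217) between the two fingers. I'll turn these into angles.

```bash
cat >> h.py <<'E'
def wz(uv,z):
    c=get_calibration('wrist');K=np.array(c['camera_matrix']);T=np.array(c['pose'])
    d=np.array([uv[0]-K[0,2],uv[1]-K[1,2]]);r=np.hypot(*d);t=r/K[0,0]
    v=np.array([d[0]/r*np.sin(t),-d[1]/r*np.sin(t),-np.cos(t)]);v=T[:3,:3]@v;o=T[:3,3]
    return (o+v*(z-o[2])/v[2])
E
python3 - <<'E'
from h import *
H=wz((262,287),.080);M=wz((210,185),.049);print('hub',H,'mark',M,np.linalg.norm((M-H)[:2]),np.arctan2(*(M-H)[1::-1]))
for uv in((259,185),(260,216),(185,242),(337,241)):
  p=wz(uv,.083);d=(p-H)[:2];print(uv,p.round(4),np.hypot(*d),np.arctan2(d[1],d[0]))
print(np.arctan2(*(M[:2]-C())[::-1]))
E
```

```text
hub [ 0.55512311 -0.02521944  0.08      ] mark [ 6.55777711e-01 -4.13889106e-04  4.90000000e-02] 0.10366611829067945 0.24162741650897593
(259, 185) [ 0.6513 -0.0472  0.083 ] 0.09861126332829448 -0.2246811746464923
(260, 216) [ 0.6252 -0.0413  0.083 ] 0.07187435668190673 -0.22574981862737592
(185, 242) [0.6179 0.0294 0.083 ] 0.08321784156478973 0.7163977238567513
(337, 241) [ 0.585  -0.1017  0.083 ] 0.08208374565674996 -1.1980424902775595
0.2855546140087736
```

```bash
sed -i 's/\[.555,-.030\]/[.555,-.0275]/' h.py; python3 -c "
from h import *
go(ring(-.235,z=.088),-.235,1)"
```

```text
psi -0.25536256406912544 dpsi 0.02036256406912562
[-0.0169, 0.0342, 1.1169, np.float64(-0.204)]
```

apply_moves(targets=[{"translation": [-0.017,0.034,0.3],"twist": -0.2,"hand": 0.35},{"translation": [0,0,0.4],"twist": 0,"hand": 0.35},{"translation": [0,0,0.2],"twist": 0,"hand": 0.35},{"translation": [0,0,0.1],"twist": 0,"hand": 0.35},{"translation": [0,0,0.08],"twist": 0,"hand": 0.35},{"translation": [0,0,0.04],"twist": 0,"hand": 0.35},{"translation": [0,0,0],"twist": 0,"hand": 0.35}])

```text
time: 4.15
tool_pos: [0.6324, -0.0536, 0.0892]
tool_rot: [0.0, 0.993, -0.118, 0.001]
contact_force: [0.1, 0.1, 0.4]
gripper_width: 0.35
grasp_force: 0.0
```

Run:
```python
from h import *
s=state();print(s['tool_pos'],psi(),s['contact_force'])
a=save('scene','s1');b=save('side','d1')
f=lambda im,x,y:cv2.resize(im[y:y+100,x:x+66],(400,600),interpolation=cv2.INTER_CUBIC)
cv2.imwrite('pics/c1.png',np.hstack([f(a,205,150),f(b,240,150)])[:,:,::-1])
```

```text
[ 0.63243902 -0.05364785  0.08923634] -0.2373434985333692 [0.09025153 0.11882679 0.38328304]
```

View pics/c1.png

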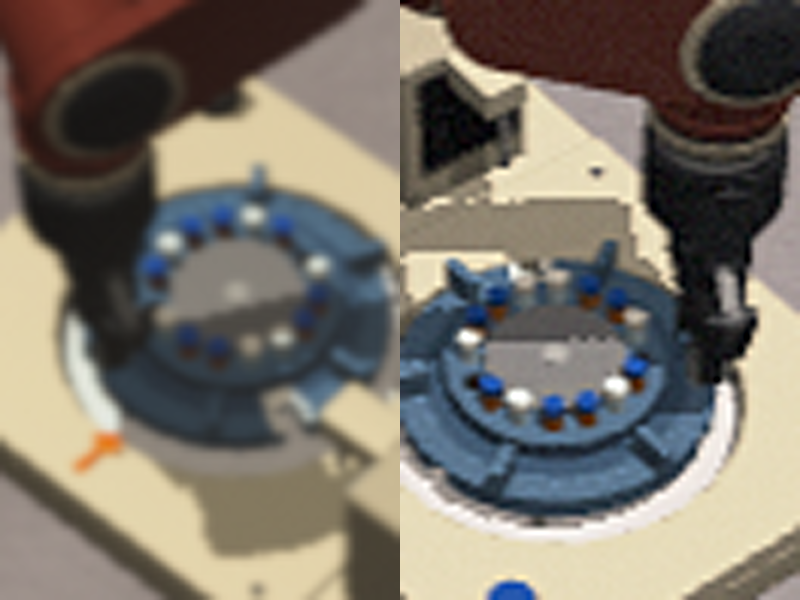

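The view shows the fingers astride the tab beside the rim, and the carousel undisturbed. I'll now push slowly clockwise along the arc, at about 13 mm/s.

apply_moves(targets=[{"translation": [-0.0013,0.013,0],"twist": 0.16,"hand": 0.35},{"translation": [-0.0013,0.013,0],"twist": 0.16,"hand": 0.35},{"translation": [-0.0013,0.013,0],"twist": 0.16,"hand": 0.35},{"translation": [-0.0013,0.013,0],"twist": 0.16,"hand": 0.35},{"translation": [-0.0013,0.013,0],"twist": 0.16,"hand": 0.35},{"translation": [-0.0013,0.013,0],"twist": 0.16,"hand": 0.35},{"translation": [-0.0013,0.013,0],"twist": 0.16,"hand": 0.35},{"translation": [-0.0013,0.013,0],"twist": 0.16,"hand": 0.35}])

```text
time: 5.05
tool_pos: [0.628, -0.063, 0.0887]
tool_rot: [-0.0, 0.983, -0.182, 0.0]
contact_force: [0.8, 2.0, 1.2]
gripper_width: 0.348
grasp_force: 1.2
```

apply_moves(targets=[{"translation": [-0.0013,0.013,0],"twist": 0.16,"hand": 0.35},{"translation": [-0.0013,0.013,0],"twist": 0.16,"hand": 0.35},{"translation": [-0.0013,0.013,0],"twist": 0.16,"hand": 0.35},{"translation": [-0.0013,0.013,0],"twist": 0.16,"hand": 0.35},{"translation": [-0.0013,0.013,0],"twist": 0.16,"hand": 0.35},{"translation": [-0.0013,0.013,0],"twist": 0.16,"hand": 0.35},{"translation": [-0.0013,0.013,0],"twist": 0.16,"hand": 0.35},{"translation": [-0.0013,0.013,0],"twist": 0.16,"hand": 0.35}])

```text
time: 5.85
tool_pos: [0.6229, -0.0724, 0.0887]
tool_rot: [0.0, 0.97, -0.245, 0.0]
contact_force: [1.4, 2.7, 1.9]
gripper_width: 0.353
grasp_force: 1.3
```

```bash
cat >> h.py <<'E'
def rep():
    s=state();p=s['tool_pos'];d=p[:2]-C();a=psi();f=s['contact_force']
    print('t',s['time'],'r',np.hypot(*d).round(4),'th',np.arctan2(d[1],d[0]).round(3),'psi',round(float(a),3),'z',p[2].round(4),'Fcw',(f[0]*np.sin(a)-f[1]*np.cos(a)).round(1),'Frad',(f[0]*np.cos(a)+f[1]*np.sin(a)).round(1),'Fz',f[2].round(1),'j6',s['joint_pos'][5].round(2))
E
python3 - <<'E'
from h import *
rep();save('wrist','w1')
E
```

```text
t 5.85 r 0.0814 th -0.584 psi -0.495 z 0.0887 Fcw -3.1 Frad -0.1 Fz 1.9 j6 1.83
```

View pics/w1.png

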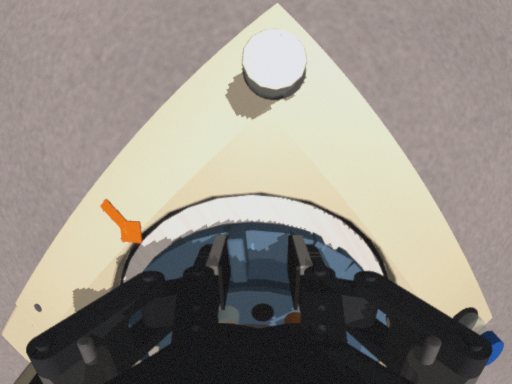

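The wrist view shows the tab at about (236,245) against the left finger, and the carousel turning at about 3 N. I'll continue.

apply_moves(targets=[{"translation": [-0.0013,0.013,0],"twist": 0.16,"hand": 0.35},{"translation": [-0.0013,0.013,0],"twist": 0.16,"hand": 0.35},{"translation": [-0.0013,0.013,0],"twist": 0.16,"hand": 0.35},{"translation": [-0.0013,0.013,0],"twist": 0.16,"hand": 0.35},{"translation": [-0.0013,0.013,0],"twist": 0.16,"hand": 0.35},{"translation": [-0.0013,0.013,0],"twist": 0.16,"hand": 0.35},{"translation": [-0.0013,0.013,0],"twist": 0.16,"hand": 0.35},{"translation": [-0.0013,0.013,0],"twist": 0.16,"hand": 0.35}])

```text
time: 6.7
tool_pos: [0.6163, -0.0806, 0.0885]
tool_rot: [0.0, 0.952, -0.306, 0.0]
contact_force: [2.9, 1.5, 0.1]
gripper_width: 0.346
grasp_force: 1.2
```

apply_moves(targets=[{"translation": [-0.0013,0.013,0],"twist": 0.16,"hand": 0.35},{"translation": [-0.0013,0.013,0],"twist": 0.16,"hand": 0.35},{"translation": [-0.0013,0.013,0],"twist": 0.16,"hand": 0.35},{"translation": [-0.0013,0.013,0],"twist": 0.16,"hand": 0.35},{"translation": [-0.0013,0.013,0],"twist": 0.16,"hand": 0.35},{"translation": [-0.0013,0.013,0],"twist": 0.16,"hand": 0.35},{"translation": [-0.0013,0.013,0],"twist": 0.16,"hand": 0.35},{"translation": [-0.0013,0.013,0],"twist": 0.16,"hand": 0.35}])

```text
time: 7.5
tool_pos: [0.609, -0.088, 0.0884]
tool_rot: [0.0, 0.93, -0.367, -0.0]
contact_force: [2.6, 0.4, 0.4]
gripper_width: 0.35
grasp_force: 1.1
```

apply_moves(targets=[{"translation": [-0.0013,0.013,0],"twist": 0.16,"hand": 0.35},{"translation": [-0.0013,0.013,0],"twist": 0.16,"hand": 0.35},{"translation": [-0.0013,0.013,0],"twist": 0.16,"hand": 0.35},{"translation": [-0.0013,0.013,0],"twist": 0.16,"hand": 0.35},{"translation": [-0.0013,0.013,0],"twist": 0.16,"hand": 0.35},{"translation": [-0.0013,0.013,0],"twist": 0.16,"hand": 0.35},{"translation": [-0.0013,0.013,0],"twist": 0.16,"hand": 0.35},{"translation": [-0.0013,0.013,0],"twist": 0.16,"hand": 0.35}])

```text
time: 8.3
tool_pos: [0.6008, -0.0945, 0.0885]
tool_rot: [0.0, 0.905, -0.425, -0.0]
contact_force: [2.6, 0.5, -1.0]
gripper_width: 0.352
grasp_force: 1.0
```

```bash
python3 -c "
from h import *
rep()"
```

```text
t 8.3 r 0.0811 th -0.971 psi -0.879 z 0.0885 Fcw -2.3 Frad 1.3 Fz -1.0 j6 2.17
```

apply_moves(targets=[{"translation": [-0.0013,0.013,0],"twist": 0.16,"hand": 0.35},{"translation": [-0.0013,0.013,0],"twist": 0.16,"hand": 0.35},{"translation": [-0.0013,0.013,0],"twist": 0.16,"hand": 0.35},{"translation": [-0.0013,0.013,0],"twist": 0.16,"hand": 0.35},{"translation": [-0.0013,0.013,0],"twist": 0.16,"hand": 0.35},{"translation": [-0.0013,0.013,0],"twist": 0.16,"hand": 0.35},{"translation": [-0.0013,0.013,0],"twist": 0.16,"hand": 0.35},{"translation": [-0.0013,0.013,0],"twist": 0.16,"hand": 0.35}])

```text
time: 9.1
tool_pos: [0.5918, -0.0998, 0.0885]
tool_rot: [0.0, 0.876, -0.482, 0.0]
contact_force: [3.1, -0.7, -0.1]
gripper_width: 0.348
grasp_force: 1.0
```

apply_moves(targets=[{"translation": [-0.0013,0.013,0],"twist": 0.16,"hand": 0.35},{"translation": [-0.0013,0.013,0],"twist": 0.16,"hand": 0.35},{"translation": [-0.0013,0.013,0],"twist": 0.16,"hand": 0.35},{"translation": [-0.0013,0.013,0],"twist": 0.16,"hand": 0.35},{"translation": [-0.0013,0.013,0],"twist": 0.16,"hand": 0.35},{"translation": [-0.0013,0.013,0],"twist": 0.16,"hand": 0.35},{"translation": [-0.0013,0.013,0],"twist": 0.16,"hand": 0.35},{"translation": [-0.0013,0.013,0],"twist": 0.16,"hand": 0.35}])

```text
time: 9.9
tool_pos: [0.5823, -0.104, 0.0886]
tool_rot: [0.0, 0.843, -0.537, 0.0]
contact_force: [3.3, 0.1, -0.2]
gripper_width: 0.35
grasp_force: 1.1
```

apply_moves(targets=[{"translation": [-0.0013,0.013,0],"twist": 0.16,"hand": 0.35},{"translation": [-0.0013,0.013,0],"twist": 0.16,"hand": 0.35},{"translation": [-0.0013,0.013,0],"twist": 0.16,"hand": 0.35},{"translation": [-0.0013,0.013,0],"twist": 0.16,"hand": 0.35},{"translation": [-0.0013,0.013,0],"twist": 0.16,"hand": 0.35},{"translation": [-0.0013,0.013,0],"twist": 0.16,"hand": 0.35},{"translation": [-0.0013,0.013,0],"twist": 0.16,"hand": 0.35},{"translation": [-0.0013,0.013,0],"twist": 0.16,"hand": 0.35}])

```text
time: 10.7
tool_pos: [0.5722, -0.1069, 0.0885]
tool_rot: [0.0, 0.807, -0.59, 0.0]
contact_force: [2.6, -0.4, -0.3]
gripper_width: 0.348
grasp_force: 1.1
```

Run:
```python
from h import *
rep()
a=save('scene','s2');b=save('side','d2')
f=lambda im,x,y:cv2.resize(im[y:y+72,x:x+48],(400,600),interpolation=cv2.INTER_CUBIC)
cv2.imwrite('pics/c2.png',np.hstack([f(a,210,165),f(b,250,165)])[:,:,::-1])
```

```text
t 10.7 r 0.0812 th -1.357 psi -1.263 z 0.0885 Fcw -2.4 Frad 1.1 Fz -0.3 j6 2.52
```

View pics/c2.png

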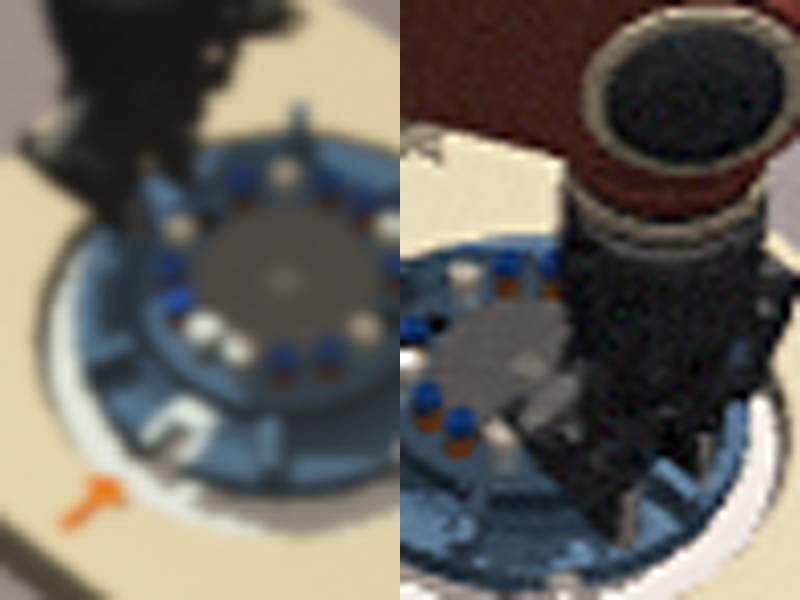

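The scene crop shows the notch at about scene (230,220), roughly 0.1 rad anticlockwise of the mark, with the carousel still riding. I'll go slower from here.

apply_moves(targets=[{"translation": [-0.0009,0.0098,0],"twist": 0.12,"hand": 0.35},{"translation": [-0.0009,0.0098,0],"twist": 0.12,"hand": 0.35},{"translation": [-0.0009,0.0098,0],"twist": 0.12,"hand": 0.35},{"translation": [-0.0009,0.0098,0],"twist": 0.12,"hand": 0.35},{"translation": [-0.0009,0.0098,0],"twist": 0.12,"hand": 0.35},{"translation": [-0.0009,0.0098,0],"twist": 0.12,"hand": 0.35}])

```text
time: 11.4
tool_pos: [0.5664, -0.108, 0.0885]
tool_rot: [0.0, 0.786, -0.619, 0.0]
contact_force: [1.8, -1.3, 0.5]
gripper_width: 0.349
grasp_force: 1.1
```

```bash
cat >> h.py <<'E'
def hub(name):
    im=save('scene',name)
    w=im[175:225,222:268].astype(int)
    m=((w.max(2)-w.min(2))<18)&(w.max(2)>50)&(w.max(2)<170)
    n,l,st,ce=cv2.connectedComponentsWithStats(m.astype(np.uint8))
    i=l[23,22] or 1+np.argmax(st[1:,4]);print('hub px',ce[i]+[222,175],st[i][4])
E
python3 - <<'E'
from h import *
rep();hub('s3')
P=atz('scene',(230.2,220.4),.063)[:2]-C();print('notch@c2',np.hypot(*P),np.arctan2(P[1],P[0]))
P=atz('scene',(224.6,223),.049)[:2]-C();print('mark',np.hypot(*P),np.arctan2(P[1],P[0]))
for z in(.08,.0745): print(proj('scene',[.555,-.0275,z]))
for q in('notch','mark','seat','hub_top'): print(q,[(np.round(x['point'],4),x['score']) for x in recognise('scene',q)[:3]])
E
```

```text
t 11.4 r 0.0813 th -1.43 psi -1.334 z 0.0885 Fcw -1.5 Frad 1.7 Fz 0.5 j6 2.59
hub px [245.25302663 202.84624697] 826
notch@c2 0.09349785386335067 0.4120466982538143
mark 0.10647884594989464 0.25895398572446043
[244.3628321  198.77097873]
[244.38472245 199.67769049]
notch [(array([ 0.5604, -0.0219,  0.0752]), 0.61)]
mark [(array([0.5974, 0.0767, 0.041 ]), 0.94)]
seat [(array([ 0.5634, -0.017 ,  0.0747]), 0.86), (array([0.5913, 0.0717, 0.0484]), 0.74)]
hub_top [(array([ 0.5585, -0.0166,  0.0763]), 0.77), (array([0.5967, 0.0793, 0.0417]), 0.35)]
```

apply_moves(targets=[{"translation": [-0.0009,0.0098,0],"twist": 0.12,"hand": 0.35},{"translation": [-0.0009,0.0098,0],"twist": 0.12,"hand": 0.35},{"translation": [-0.0009,0.0098,0],"twist": 0.12,"hand": 0.35},{"translation": [-0.0009,0.0098,0],"twist": 0.12,"hand": 0.35},{"translation": [-0.0009,0.0098,0],"twist": 0.12,"hand": 0.35}])

```text
time: 12.15
tool_pos: [0.5615, -0.1085, 0.0885]
tool_rot: [0.0, 0.767, -0.642, -0.0]
contact_force: [1.8, 0.4, 0.0]
gripper_width: 0.348
grasp_force: 1.0
```

apply_moves(targets=[{"translation": [-0.0009,0.0098,0],"twist": 0.12,"hand": 0.35},{"translation": [-0.0009,0.0098,0],"twist": 0.12,"hand": 0.35},{"translation": [-0.0009,0.0098,0],"twist": 0.12,"hand": 0.35}])

```text
time: 12.45
tool_pos: [0.5585, -0.1087, 0.0885]
tool_rot: [0.0, 0.755, -0.656, -0.0]
contact_force: [2.4, -0.4, -1.0]
gripper_width: 0.352
grasp_force: 1.0
```

Run:
```python
from h import *
rep()
```

```text
t 12.45 r 0.0813 th -1.527 psi -1.43 z 0.0885 Fcw -2.3 Frad 0.7 Fz -1.0 j6 2.68
```

apply_moves(targets=[{"translation": [-0.0009,0.0098,0],"twist": 0.12,"hand": 0.35},{"translation": [-0.0009,0.0098,0],"twist": 0.12,"hand": 0.35},{"translation": [-0.0009,0.0098,0],"twist": 0.12,"hand": 0.35}])

```text
time: 12.75
tool_pos: [0.5556, -0.1089, 0.0885]
tool_rot: [0.0, 0.743, -0.669, -0.0]
contact_force: [2.6, -1.2, -0.6]
gripper_width: 0.348
grasp_force: 0.9
```

```bash
python3 -c "
from h import *
rep()"
```

```text
t 12.75 r 0.0814 th -1.564 psi -1.466 z 0.0885 Fcw -2.4 Frad 1.4 Fz -0.6 j6 2.71
```

apply_moves(targets=[{"translation": [-0.0009,0.0098,0],"twist": 0.12,"hand": 0.35},{"translation": [-0.0009,0.0098,0],"twist": 0.12,"hand": 0.35},{"translation": [-0.0009,0.0098,0],"twist": 0.12,"hand": 0.35}])

```text
time: 13.05
tool_pos: [0.5521, -0.1086, 0.0882]
tool_rot: [0.0, 0.731, -0.682, -0.001]
contact_force: [0.0, 0.1, -0.1]
gripper_width: 0.35
grasp_force: 0.0
```

```bash
python3 -c "
from h import *
rep();hub('s4')"
```

```text
t 13.05 r 0.0812 th -1.606 psi -1.502 z 0.0882 Fcw -0.0 Frad -0.1 Fz -0.1 j6 2.75
hub px [246.58584687 201.83178654] 862
```

apply_moves(targets=[{"translation": [-0.0009,0.0098,0],"twist": 0.12,"hand": 0.35},{"translation": [-0.0009,0.0098,0],"twist": 0.12,"hand": 0.35}])

```text
time: 13.3
tool_pos: [0.5507, -0.1087, 0.0884]
tool_rot: [-0.0, 0.723, -0.691, -0.0]
contact_force: [0.7, -0.2, -0.9]
gripper_width: 0.351
grasp_force: 0.5
```

Run:
```python
from h import *
rep();save('scene','s5')
# vertical shift of outer rim edge: compare well/rim region by red-blue columns
for n in('s0','s2','s3','s4','s5'):
  im=cv2.imread(f'pics/{n}.png').astype(int); g=(im[:,:,0]-im[:,:,2])
  out=[]
  for x in (238,242,246,250):
    c=g[205:232,x]; k=np.nonzero(c>0)[0]; j=k.max() if len(k) else -1
    # subpixel crossing
    out.append(round(float(205+j+(c[j]/(c[j]-c[j+1]) if j+1<len(c) and c[j]!=c[j+1] else 0)),2))
  print(n,out)
```

```text
t 13.3 r 0.0813 th -1.624 psi -1.526 z 0.0884 Fcw -0.7 Frad 0.2 Fz -0.9 j6 2.77
s0 [223.6, 223.82, 223.88, 223.36]
s2 [223.79, 223.75, 223.85, 223.54]
s3 [223.62, 223.83, 223.9, 223.5]
s4 [224.42, 224.83, 224.82, 224.31]
s5 [224.25, 224.84, 224.81, 224.08]
```

The rim's lower edge moved down by about 0.95 px, against 0.91 px expected for a 5.5 mm drop, so the carousel is on the keys. I'll bring it back anticlockwise with the other finger: cross the gap first, then push slowly.

apply_moves(targets=[{"translation": [0.0017,-0.0202,0],"twist": -0.25,"hand": 0.35},{"translation": [0.0017,-0.0202,0],"twist": -0.25,"hand": 0.35},{"translation": [0.0017,-0.0202,0],"twist": -0.25,"hand": 0.35},{"translation": [0.0017,-0.0202,0],"twist": -0.25,"hand": 0.35},{"translation": [0.0017,-0.0202,0],"twist": -0.25,"hand": 0.35},{"translation": [0.0017,-0.0202,0],"twist": -0.25,"hand": 0.35},{"translation": [0.0017,-0.0202,0],"twist": -0.25,"hand": 0.35},{"translation": [0.0017,-0.0202,0],"twist": -0.25,"hand": 0.35}])

```text
time: 14.15
tool_pos: [0.5671, -0.108, 0.0885]
tool_rot: [-0.0, 0.789, -0.614, -0.0]
contact_force: [-0.5, -0.4, 0.8]
gripper_width: 0.351
grasp_force: 0.0
```

apply_moves(targets=[{"translation": [0.0008,-0.0081,0],"twist": -0.1,"hand": 0.35},{"translation": [0.0008,-0.0081,0],"twist": -0.1,"hand": 0.35},{"translation": [0.0008,-0.0081,0],"twist": -0.1,"hand": 0.35},{"translation": [0.0008,-0.0081,0],"twist": -0.1,"hand": 0.35},{"translation": [0.0008,-0.0081,0],"twist": -0.1,"hand": 0.35},{"translation": [0.0008,-0.0081,0],"twist": -0.1,"hand": 0.35}])

```text
time: 14.75
tool_pos: [0.5716, -0.1071, 0.0884]
tool_rot: [0.0, 0.807, -0.591, -0.0]
contact_force: [-0.8, 0.2, 1.0]
gripper_width: 0.343
grasp_force: 0.7
```

Run:
```python
from h import *
rep()
```

```text
t 14.75 r 0.0813 th -1.365 psi -1.264 z 0.0884 Fcw 0.7 Frad -0.4 Fz 1.0 j6 2.52
```

apply_moves(targets=[{"translation": [0.0008,-0.0081,0],"twist": -0.1,"hand": 0.35},{"translation": [0.0008,-0.0081,0],"twist": -0.1,"hand": 0.35},{"translation": [0.0008,-0.0081,0],"twist": -0.1,"hand": 0.35},{"translation": [0.0008,-0.0081,0],"twist": -0.1,"hand": 0.35},{"translation": [0.0008,-0.0081,0],"twist": -0.1,"hand": 0.35},{"translation": [0.0008,-0.0081,0],"twist": -0.1,"hand": 0.35},{"translation": [0.0008,-0.0081,0],"twist": -0.1,"hand": 0.35}])

```text
time: 15.45
tool_pos: [0.5748, -0.1061, 0.0879]
tool_rot: [0.002, 0.827, -0.562, -0.003]
contact_force: [-10.0, -1.7, 6.1]
gripper_width: 0.347
grasp_force: 5.5
```

apply_moves(targets=[{"translation": [0.0008,-0.0081,0],"twist": -0.1,"hand": 0.35},{"translation": [0.0008,-0.0081,0],"twist": -0.1,"hand": 0.35},{"translation": [0.0008,-0.0081,0],"twist": -0.1,"hand": 0.35},{"translation": [0.0008,-0.0081,0],"twist": -0.1,"hand": 0.35},{"translation": [0.0008,-0.0081,0],"twist": -0.1,"hand": 0.35},{"translation": [0.0008,-0.0081,0],"twist": -0.1,"hand": 0.35}])

```text
time: 16.05
tool_pos: [0.5792, -0.1048, 0.0878]
tool_rot: [0.002, 0.843, -0.537, -0.003]
contact_force: [-11.4, -1.3, 6.2]
gripper_width: 0.344
grasp_force: 5.8
```

```bash
cat >> h.py <<'E'
def top(im,z,L=.13,s=4000):
    "top view from scene at height z about C: +x world up? rows=-x, cols=-y"
    n=int(2*L*s);c=C();src=[];dst=[]
    for a,b in((L,L),(L,-L),(-L,-L),(-L,L)):
        src.append(proj('scene',[c[0]+a,c[1]+b,z]));dst.append([(L-b)*s,(L-a)*s])
    M=cv2.getPerspectiveTransform(np.float32(src),np.float32(dst));return cv2.warpPerspective(im,M,(n,n),flags=cv2.INTER_CUBIC)
E
python3 - <<'E'
from h import *
rep();im=save('scene','s6')
P=lambda z:top(im,z,.12,3000)
a=P(.0575)[0:400,100:500];b=P(.049)[0:400,100:500]
cv2.imwrite('pics/top6.png',cv2.resize(np.hstack([a,b]),(800,400))[:,:,::-1])
E
```

```text
t 16.05 r 0.081 th -1.267 psi -1.134 z 0.0878 Fcw 10.9 Frad -3.6 Fz 6.2 j6 2.4
```

View pics/top6.png

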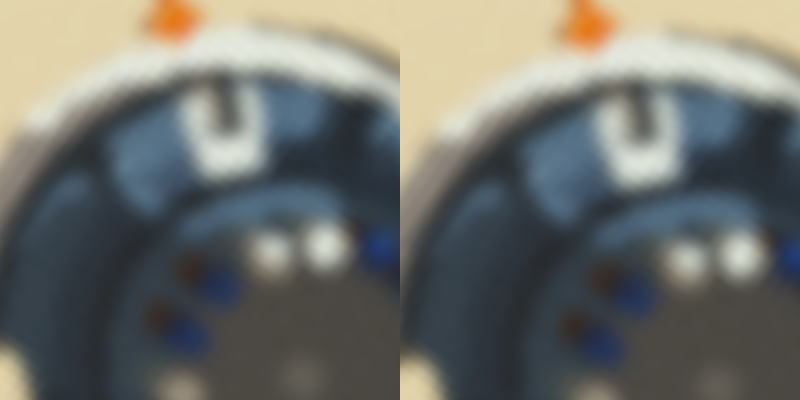

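The top views show the notch centred at (222,100) in the left panel and the orange tip at (590,50) in the right panel. By eye about 0.07 rad remains, so I'll measure it by colour.

```bash
cat >> h.py <<'E'
def diff(im,zc,s=3000,L=.12):
    "angles of mark and notch about C in the scene picture; zc=carousel origin height"
    def ang(T,m,r0,r1):
        ys,xs=np.nonzero(m);u=L-ys/s;v=L-xs/s;r=np.hypot(u,v);a=np.arctan2(v,u);k=(r>r0)&(r<r1)&(a>-.35)&(a<.9);return a[k],r[k]
    A=top(im,.049,L,s).astype(int);m=(A[:,:,0]>170)&(A[:,:,0]-A[:,:,2]>110)
    a,r=ang(A,m,.1,.125);print('mark',a.mean().round(4),r.min().round(4),len(a))
    B=top(im,zc+.014,L,s).astype(int);m=(B.min(2)>120)&(B.max(2)-B.min(2)<60)
    for r0,r1 in((.064,.072),(.072,.078),(.078,.084)):
        b,r=ang(B,m,r0,r1);b=b[abs(b-np.median(b))<.15];print('notch',r0,b.mean().round(4),((b.min()+b.max())/2).round(4),np.ptp(b).round(3),len(b))
E
python3 -c "
from h import *
im=cv2.imread('pics/s6.png')[:,:,::-1];diff(im,.0435)"
```

```text
mark 0.2115 0.1071 1690
notch 0.064 0.1513 0.1525 0.296 1454
notch 0.072 0.1519 0.1528 0.297 1209
notch 0.078 0.2031 0.1878 0.299 984
```

```bash
cat >> h.py <<'E'
def dot(im,z,c0=(244.4,199.7)):
    g=cv2.resize(cv2.cvtColor(np.ascontiguousarray(im),cv2.COLOR_RGB2GRAY)[190:210,234:256],None,fx=8,fy=8,interpolation=cv2.INTER_CUBIC).astype(float)
    g=g-cv2.GaussianBlur(g,(0,0),24);yy,xx=np.mgrid[:g.shape[0],:g.shape[1]]
    X=(xx+.5)/8-.5+234;Y=(yy+.5)/8-.5+190;w=np.where(np.hypot(X-c0[0],Y-c0[1])<2.5,np.clip(g-.4*g[np.hypot(X-c0[0],Y-c0[1])<2.5].max(),0,None),0)
    uv=((X*w).sum()/w.sum(),(Y*w).sum()/w.sum());return np.round(uv,2),atz('scene',uv,z)
E
python3 - <<'E'
import h
from h import *
for n,z in(('s0',.08),('s2',.08),('s3',.08),('s5',.0745),('s6',.0745)):
    im=cv2.imread(f'pics/{n}.png')[:,:,::-1];print(n,*dot(im,z))
p=dot(im,.0745)[1][:2]
h.C=lambda:p
diff(im,.0435)
E
```

```text
s0 [243.71 198.3 ] [ 0.55572113 -0.0304952   0.08      ]
s2 [243.85 198.33] [ 0.55539516 -0.03011855  0.08      ]
s3 [243.86 198.27] [ 0.5552072  -0.03032014  0.08      ]
s5 [244.11 198.7 ] [ 0.55336192 -0.03158636  0.0745    ]
s6 [243.6  199.03] [ 0.55567571 -0.031412    0.0745    ]
mark 0.2459 0.1074 1731
notch 0.064 0.2042 0.2048 0.3 1462
notch 0.072 0.2027 0.2027 0.3 1211
notch 0.078 0.2526 0.2371 0.299 976
```

```bash
sed -i 's/<.15\]/<.25]/; s/C(): return np.array(.*/C(): return np.array([.5555,-.0305])/; s/,.1,.125)/,.1,.118)/' h.py
python3 - <<'E'
from h import *
im=cv2.imread(f'pics/s6.png')[:,:,::-1]
diff(im,.0435)
# profile: brightness vs angle at radii
B=top(im,.0575,.12,3000).min(2)
for r in(.066,.069,.072,.075,.078):
  a=np.arange(-.15,.60,.03);u=.12-r*np.cos(a);v=.12-r*np.sin(a)
  print(r,[int(B[int(y*3000),int(x*3000)]) for y,x in zip(u,v)])
E
```

```text
mark 0.2381 0.1073 1273
notch 0.064 0.1922 0.1945 0.343 1622
notch 0.072 0.1903 0.1905 0.364 1445
notch 0.078 0.1949 0.1917 0.367 1280
0.066 [40, 41, 41, 49, 63, 84, 122, 154, 179, 196, 197, 200, 201, 197, 189, 173, 144, 111, 85, 69, 64, 63, 63, 66, 70]
0.069 [42, 43, 47, 51, 62, 95, 138, 176, 203, 212, 216, 217, 217, 216, 210, 196, 158, 126, 93, 75, 69, 68, 68, 68, 72]
0.072 [49, 52, 54, 57, 73, 98, 141, 176, 200, 203, 204, 205, 205, 212, 210, 198, 171, 125, 93, 77, 74, 73, 75, 75, 75]
0.075 [65, 69, 69, 73, 83, 108, 145, 177, 185, 174, 162, 158, 170, 183, 196, 193, 165, 129, 99, 84, 79, 81, 82, 83, 83]
0.078 [81, 81, 82, 81, 89, 114, 153, 177, 169, 140, 119, 115, 133, 156, 180, 186, 171, 131, 103, 86, 85, 86, 88, 88, 89]
```

apply_moves(targets=[{"translation": [0.001,-0.0081,0],"twist": -0.1,"hand": 0.35},{"translation": [0.001,-0.0081,0],"twist": -0.1,"hand": 0.35},{"translation": [0.001,-0.0081,0],"twist": -0.1,"hand": 0.35},{"translation": [0.001,-0.0081,0],"twist": -0.1,"hand": 0.35},{"translation": [0.0005,-0.004,0],"twist": -0.05,"hand": 0.35}])

```text
time: 16.6
tool_pos: [0.5829, -0.1035, 0.0879]
tool_rot: [0.002, 0.855, -0.518, -0.003]
contact_force: [-10.8, -1.3, 3.7]
gripper_width: 0.351
grasp_force: 5.3
```

Run:
```python
from h import *
rep();diff(save('scene','s7'),.0435)
```

```text
t 16.6 r 0.078 th -1.212 psi -1.09 z 0.0879 Fcw 10.2 Frad -3.8 Fz 3.7 j6 2.36
mark 0.2379 0.1074 1270
notch 0.064 0.2432 0.2427 0.343 1621
notch 0.072 0.2436 0.2414 0.371 1445
notch 0.078 0.2476 0.2423 0.375 1330
```

Aligned to within about 0.005 rad. I'll centre the fingers in the gap, lift, and go to the hub.

apply_moves(targets=[{"translation": [-0.004,0.03,0],"twist": 0.35,"hand": 0.35},{"translation": [-0.004,0.04,0],"twist": 0.5,"hand": 0.35},{"translation": [-0.004,0.03,0],"twist": 0.35,"hand": 0.35},{"translation": [0,0,0],"twist": 0,"hand": 0.35},{"translation": [0,0,-0.15],"twist": 0,"hand": 0.35},{"translation": [0,0,-0.3],"twist": 0,"hand": 0.35},{"translation": [0,0,-0.3],"twist": 0,"hand": 0.35},{"translation": [0,0,0],"twist": 0,"hand": 0}])

```text
time: 17.45
tool_pos: [0.5797, -0.1073, 0.1708]
tool_rot: [-0.002, 0.823, -0.568, 0.006]
contact_force: [0.9, -0.0, 1.0]
gripper_width: 0.193
grasp_force: 0.0
```

Run:
```python
from h import *
rep();diff(save('scene','s8'),.0435)
go([.5553,-.029,.135],psi(),4)
```

```text
t 17.45 r 0.0805 th -1.266 psi -1.209 z 0.1708 Fcw -0.8 Frad 0.3 Fz 1.0 j6 2.47
mark 0.2377 0.1073 1269
notch 0.064 0.2453 0.2436 0.345 1594
notch 0.072 0.2454 0.2446 0.369 1433
notch 0.078 0.2477 0.2415 0.372 1261
psi -1.2094179212508989 dpsi 0.0
[-0.2027, -0.015, 0.0827, np.float64(-0.0)]
[-0.2027, -0.015, 0.0827, np.float64(-0.0)]
[-0.2027, -0.015, 0.0827, np.float64(-0.0)]
[-0.2027, -0.015, 0.0827, np.float64(-0.0)]
```

apply_moves(targets=[{"translation": [-0.203,-0.015,0.083],"twist": 0,"hand": 0},{"translation": [-0.203,-0.015,0.083],"twist": 0,"hand": 0},{"translation": [-0.203,-0.015,0.083],"twist": 0,"hand": 0},{"translation": [-0.203,-0.015,0.083],"twist": 0,"hand": 0},{"translation": [0,0,0],"twist": 0,"hand": 0},{"translation": [0,0,0],"twist": 0,"hand": 0}])

```text
time: 18.1
tool_pos: [0.5518, -0.0274, 0.1288]
tool_rot: [0.001, 0.823, -0.568, -0.001]
contact_force: [0.1, 0.4, -0.0]
gripper_width: -0.004
grasp_force: 0.0
```

Run:
```python
from h import *
rep();s=state();print(s['tool_pos'],s['gripper_width'],s['contact_force'])
```

```text
t 18.1 r 0.0049 th 2.445 psi -1.209 z 0.1288 Fcw -0.2 Frad -0.3 Fz -0.0 j6 2.6
[ 0.55175477 -0.02736707  0.12879493] -0.003738382594671295 [ 0.11133798  0.36952607 -0.04038942]
```

apply_moves(targets=[{"translation": [0.027,-0.027,0.1],"twist": 0,"hand": 0},{"translation": [0,0,0.1],"twist": 0,"hand": 0},{"translation": [0,0,0.06],"twist": 0,"hand": 0},{"translation": [0,0,0.02],"twist": 0,"hand": 0},{"translation": [0,0,0.01],"twist": 0,"hand": 0},{"translation": [0,0,0.01],"twist": 0,"hand": 0},{"translation": [0,0,0.01],"twist": 0,"hand": 0},{"translation": [0,0,0.01],"twist": 0,"hand": 0}])

```text
time: 18.9
tool_pos: [0.5566, -0.0299, 0.0986]
tool_rot: [-0.0, 0.822, -0.569, 0.0]
contact_force: [0.5, 0.6, -0.2]
gripper_width: 0.002
grasp_force: 0.0
```

apply_moves(targets=[{"translation": [0,0,0.008],"twist": 0,"hand": 0},{"translation": [0,0,0.008],"twist": 0,"hand": 0},{"translation": [0,0,0.008],"twist": 0,"hand": 0}])

```text
time: 19.2
tool_pos: [0.5566, -0.0298, 0.097]
tool_rot: [0.0, 0.822, -0.569, -0.0]
contact_force: [-4.3, 0.2, 8.6]
gripper_width: 0.003
grasp_force: 4.3
```

apply_moves(targets=[{"translation": [0,0,0.008],"twist": 0,"hand": 0},{"translation": [0,0,0.008],"twist": 0,"hand": 0},{"translation": [0,0,0.008],"twist": 0,"hand": 0},{"translation": [0,0,0.008],"twist": 0,"hand": 0}])

```text
time: 19.6
tool_pos: [0.5566, -0.0298, 0.0949]
tool_rot: [0.0, 0.823, -0.569, -0.0]
contact_force: [-6.1, 1.3, 12.6]
gripper_width: 0.003
grasp_force: 6.1
```

apply_moves(targets=[{"translation": [0,0,0.006],"twist": 0,"hand": 0},{"translation": [0,0,0.006],"twist": 0,"hand": 0},{"translation": [0,0,0.006],"twist": 0,"hand": 0}])

```text
time: 19.9
tool_pos: [0.5566, -0.0298, 0.0931]
tool_rot: [0.0, 0.823, -0.569, -0.0]
contact_force: [-6.0, 1.1, 11.9]
gripper_width: -0.0
grasp_force: 5.9
```

apply_moves(targets=[{"translation": [0,0,0.006],"twist": 0,"hand": 0},{"translation": [0,0,0.006],"twist": 0,"hand": 0},{"translation": [0,0,0.006],"twist": 0,"hand": 0}])

```text
time: 20.2
tool_pos: [0.5566, -0.0298, 0.0913]
tool_rot: [0.0, 0.823, -0.569, -0.0]
contact_force: [-6.8, 1.8, 11.1]
gripper_width: -0.002
grasp_force: 5.9
```

apply_moves(targets=[{"translation": [0,0,0.004],"twist": 0,"hand": 0},{"translation": [0,0,0.004],"twist": 0,"hand": 0}])

```text
time: 20.4
tool_pos: [0.5566, -0.0298, 0.0905]
tool_rot: [0.0, 0.822, -0.569, -0.0]
contact_force: [-6.0, 0.1, 12.8]
gripper_width: 0.004
grasp_force: 6.4
```

apply_moves(targets=[{"translation": [0,0,0.004],"twist": 0,"hand": 0},{"translation": [0,0,0.004],"twist": 0,"hand": 0}])

```text
time: 20.6
tool_pos: [0.5566, -0.0298, 0.0901]
tool_rot: [0.0, 0.823, -0.569, -0.0]
contact_force: [-7.3, 0.7, 15.1]
gripper_width: -0.004
grasp_force: 7.6
```

apply_moves(targets=[{"translation": [0,0,0.004],"twist": 0,"hand": 0},{"translation": [0,0,0.003],"twist": 0,"hand": 0},{"translation": [0,0,0],"twist": 0,"hand": 0}])

```text
time: 20.9
tool_pos: [0.5567, -0.0298, 0.0901]
tool_rot: [0.0, 0.823, -0.569, -0.0]
contact_force: [-9.9, 0.9, 17.4]
gripper_width: 0.0
grasp_force: 8.8
```

The force rises on the cushion, about 1 mm past home height. I'll retract and check.

apply_moves(targets=[{"translation": [0,0,-0.02],"twist": 0,"hand": 0},{"translation": [0,0,-0.1],"twist": 0,"hand": 0},{"translation": [0,0,-0.4],"twist": 0,"hand": 0},{"translation": [0,0,-0.4],"twist": 0,"hand": 0},{"translation": [0,0,-0.4],"twist": 0,"hand": 0},{"translation": [-0.3,0,0],"twist": 0,"hand": 0},{"translation": [-0.3,0,0],"twist": 0,"hand": 0},{"translation": [0,0,0],"twist": 0,"hand": 0}])

```text
time: 21.7
tool_pos: [0.5344, 0.0285, 0.2195]
tool_rot: [-0.001, 0.823, -0.568, 0.0]
contact_force: [-0.0, -0.6, -0.1]
gripper_width: -0.002
grasp_force: 0.0
```

Run:
```python
from h import *
rep();im=save('scene','s9');diff(im,.038)
for n in('s0','s3','s5','s8','s9'):
  I=cv2.imread(f'pics/{n}.png').astype(int); g=(I[:,:,0]-I[:,:,2]);out=[]
  for x in (238,242,246,250):
    c=g[205:232,x];j=np.nonzero(c>0)[0].max();out.append(round(float(205+j+c[j]/(c[j]-c[j+1])),2))
  print(n,out)
for n,z in(('s0',.08),('s8',.0745),('s9',.069)):
  print(n,*dot(cv2.imread(f'pics/{n}.png')[:,:,::-1],z))
A=top(im,.052,.12,3000)
cv2.imwrite('pics/top9.png',cv2.resize(np.hstack([A,cv2.resize(im[160:260,185:305],(864,720))]),(800,360))[:,:,::-1])
```

```text
t 21.7 r 0.0627 th 1.914 psi -1.207 z 0.2195 Fcw 0.2 Frad 0.5 Fz -0.1 j6 2.69
mark 0.2375 0.1073 1264
notch 0.064 0.2448 0.2454 0.341 1581
notch 0.072 0.2484 0.2486 0.369 1444
notch 0.078 0.2499 0.249 0.373 1620
s0 [223.6, 223.82, 223.88, 223.36]
s3 [223.62, 223.83, 223.9, 223.5]
s5 [224.25, 224.84, 224.81, 224.08]
s8 [224.3, 224.88, 224.81, 224.11]
s9 [225.5, 225.89, 225.83, 225.33]
s0 [243.71 198.3 ] [ 0.55572113 -0.0304952   0.08      ]
s8 [243.58 199.16] [ 0.55603308 -0.03099563  0.0745    ]
s9 [243.67 200.11] [ 0.55596878 -0.03072132  0.069     ]
```

View pics/top9.png

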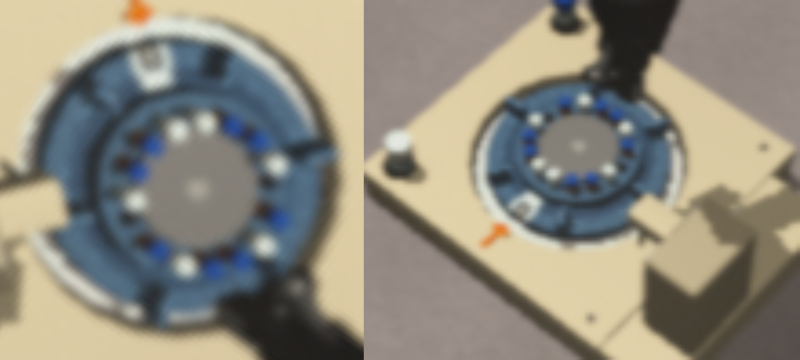

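The view shows the notch at (152,60) facing the orange mark at (138,12). The rim has dropped another 1.05 px, which means home, and the gripper is clear at height 0.22 m.

```bash
python3 -c "
from plant import *
print(job_done())"
```

```text
the job is handed in; nothing more can be done
None
```

The job is handed in: the carousel dropped onto its keys, the notch was brought back to within about 0.01 rad of the orange mark, and the hub was pressed home, with readings peaking at about 20 N.

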